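Open the bench vacuum isolator, then set the interlocked selector

ROBOT

A 6-joint arm with a two-finger parallel gripper is mounted at the origin on the work surface. World frame = base frame: x ahead of the robot, y to its left, z up, the work surface at z = 0. Lengths are in m, angles in rad, forces in N, time in s.
With the tool pointing down it reaches from about 0.225 to 0.875 m from the base axis. Payload 3.4 kg.
Tool frame: the origin (TCP) lies midway between the tips of the shut fingers; the grasp point (between the pads) lies 19 mm behind it (arm.grip_depth is the distance from the TCP to the grasp point, in m); z points along the fingers, y is the line along which they close (so a half turn about z gives the same grasp; the last joint's range is limited). The gripper opens to 85 mm and grips with 20 to 120 N. Pads are 22 mm wide; open, the fingers measure 114 mm over their backs; the gripper's body (76 mm by 85 mm) begins 54 mm behind the grasp point. The pads swing forward as they close: fully open they stand 13 mm farther back than shut.
Start: joints at [-1.37, 0.276, 1.505, -0, 1.361, -0.121], TCP at [0.182, -0.546, 0.231] pointing down, gripper open.
Joint ranges: [-2.89, 2.89], [-0.75, 2.08], [0.22, 2.7], [-1.18, 4.32], [0.11, 2.71], [-2.7, 2.7]. Speed limits (rad/s): [2.57, 2.57, 3.14, 3.14, 3.14, 3.14].

INTERFACE

Orientations are given as a rotation vector (axis times angle).
In Python, from workcell import monitor, snapshot, arm gives the robot as it stands.
- The arm moves only by the tool servo_tool, never from a script. Its argument "increments" is a list of rows, each a list of 3 entries, a list of its own where there are three numbers: the shift along the tool's x, y, z each as a share of 300 mm, from -1 to 1, then the turn, a rotation vector about the tool's x, y, z each as a share of 45 degrees, from -1 to 1, then the closure in counts, from 0 (fully open) to 255 (shut). In form: [[[x, y, z], [wx, wy, wz], hand], ...]. A call has 1 to 10 rows; each row is the pose to reach, as a shift and turn from the pose commanded when the call began, along the tool's axes at that moment; what a row does not reach only later rows make up. A row lasts 1/8 s, in which the tool goes at most 62.5 mm and 10.7 degrees, less where a joint would pass 70% of its speed; a pose out of reach is approached as far as the arm can. A call with a number of a shift or a turn outside -1 to 1 is refused whole. A call with a gripper value outside its range is refused whole. The fingers move at their own pace and stop on an object; "force" is the grip in N (left out, the last holds). Time passes only in rows, so rows that repeat a pose let the fingers close. It gives the time, the measured TCP pose, the force, the opening and the grip force at its end, in the units of the state.
- monitor.get_state(): the state, without advancing time (a new reading comes with each control period).
- snapshot(name): name is "side" or "top" or "wrist"; returns a dict with "image" (400x640x3 uint8, red, green, blue), "fovy" (degrees; the focal length in pixels is half the picture's height over the tangent of half this angle, whatever the lens; pixels are square), "cx", "cy" (the principal point, pixels), "dist" ([k1, k2, p1, p2, k3] as OpenCV has them; the pictures are not rectified), "rvec" (rotation vector, rad) and "tvec" (3), from world to camera coordinates, as OpenCV has them. Camera axes: x right, y down, z forward; pixel columns grow to the right and rows downward; lengths in m; the calibration is good to about 2 mm. A picture is of the moment at which its call begins. There is no depth.
- arm.hand_in(): hands the job in; it is judged then, once.
The state is a dict: "time_s": time; "joints": joint angles; "joint_velocities": joint speeds; "joint_torque": joint torques, N m; "position": TCP position; "tool_rot": TCP orientation; "force": force on the tool from outside, world axes, zero at the start; "moment": the same for the moment, N m; "grip_width": finger opening in m; "grasp_force": force on a finger pad.
Only numpy, scipy, OpenCV 4.12 (cv2) and the standard library are available. Lean on these libraries where they do the work, as an engineer would, in place of code of your own. Each camera call takes 0.05 s, during which the arm holds its last target. There are 200 camera calls.

TASK

Put the filtration station on vacuum: swing the isolator's crank handle anticlockwise until it is fully home against its stop, which frees the selector knob, then turn the selector clockwise as far as it goes so that its bolt locks the isolator. Feel for the stop and never force the parts against each other, leave the dishes, beaker and ruler where they are, and let go at the end.

Things in the scene. Friction and masses are not known exactly. Their poses are not given: they have to be found in the camera images.
- isolator_axis (a point): Point on the upright axis of the isolator, 55 mm above the bench, at the top of the crank arm. Below it sits a flat notched aluminium disc, 120 mm across, at 30 to 38 mm above the bench, that turns with the crank. The steel hub here is 40 mm across and its top is 58 mm above the bench.
- isolator_post (a point): Centre of the grip of the isolator's crank: an upright grey round post, 18 mm in diameter, from 55 to 107 mm above the bench (this point is at 83 mm), standing at the end of a flat steel arm, 85 mm from the isolator's axis. It goes round the axis with the crank; a finger may slip round it. The crank turns stiffly (about 3 N at the post) and stays where it is left.
- isolator (a joint): Turn of the crank in rad, anticlockwise from above; 0 to 0.3 at the start. It is home when the disc's tab meets the fixed steel stop block, somewhere between 0.93 and 1.87, different each time (crank and station are clamped at differing angles), so it must be felt. Only within about 0.03 rad of home does the disc's notch face the selector's bolt.
- valve: The isolator's round metal pedestal, fixed to the bench, which carries the crank and its disc; origin on the isolator's axis at bench level. The disc is aluminium, 120 mm across, 8 mm thick, with one notch 15 mm wide in its rim and one tab sticking out 20 mm; its angle against the crank differs from start to start.
- station: The selector station, fixed to the bench: steel plate, white housing (72 x 70 mm, top 42 mm above the bench), stop block for the tab, a 10 mm bolt sliding towards the disc, the selector. Origin on the isolator's axis at bench level; the selector's axis is at -132 mm along its y. Disc against stop or bolt: 20 N at most (0.2 Nm at the selector, 12 N at the crank's post, beyond friction).
- selector_grip (a point): Centre of the selector's grip, on its upright axis, 75 mm above the bench: a grey upright bar 52 mm long, 14 mm thick, from 50 to 92 mm above the bench, on a black disc 54 mm across. The bar's length lies along this point's x axis. The knob turns about the vertical.
- selector (a joint): Turn of the selector in rad, growing clockwise seen from above; 0 at the start, end of its travel at 1.45. While the isolator is not home it moves only 0.25 to 0.4 before its bolt meets the disc's rim and it must not be forced. It turns easily (0.06 Nm) and stays where it is left.
- dishes: Two closed clear plastic dishes stacked, 90 mm across, 33 mm high, loose; origin at the centre of the underside. Leave alone.
- beaker: Glass beaker, 70 mm across, 90 mm high, loose; origin at the centre of the underside. Leave alone.
- ruler: Metal ruler 300 x 30 x 4 mm lying on the bench, loose, its length along its x; origin at the centre of the underside. Leave alone.
Mind the look-alikes: they are no part of the job. Leave any red look-alike of the station alone.

How it is judged:
On the way:
1. the isolator is swung round to the region of its stop while the selector is still off (value of joint isolator above 0.88 rad and value of joint selector below 0.5 rad), for 0.2 s.
At the end, for the whole second after the job is handed in: The selector is turned clockwise to within 0.15 rad of the end of its travel (its reading is over 1.3), which it can reach only with the isolator home (reading over 0.88), and both are at rest (value of joint selector above 1.3 rad and value of joint isolator above 0.88 rad and velocity of joint each of selector, isolator below 0.05 rad/s); the robot touches nothing.
It fails at once if the isolator's disc and the station's stop or bolt are forced against each other with more than 20 N (contact force between valve and station above 20 N).
It fails at once if the dishes are moved more than 20 mm (distance of dishes from where it was at the start of the episode above 0.02 m).
It fails at once if the beaker is moved more than 20 mm (distance of beaker from where it was at the start of the episode above 0.02 m).
It fails at once if the ruler is moved more than 20 mm (distance of ruler from where it was at the start of the episode above 0.02 m).
It also fails if it takes over 72 s, if anything falls off the work surface, if the arm or the gripper's body presses on something with over 40 N, if the wrist force passes 120 N, or if a joint passes its speed limit or range.

## Working session

There is one attempt and no reset: what is moved stays moved. The work goes in short steps, Python scripts to look and compute and a tool call to move; the robot and the scene stay as the last step left them, time stands still between calls to the robot, and variables do not carry over. Pictures are saved under pics/ and viewed, at most 10 in all, crops included, and the job is handed in when it is done.

Besides the shell and the picture viewer there is one more tool, called after "Call:" as name([rows], argument=value, ...), one row to a line, values as JSON. servo_tool: Moves the arm, as the interface text tells. Its arguments: {"type":"object","properties":{"increments":{"type":"array"},"force":{"type":"number"}},"required":["increments"]}

```bash
mkdir -p pics
cat > h.py <<'E'
import numpy as np, cv2, pickle
from workcell import monitor, snapshot, arm
def snap(n,f):
    s=snapshot(n); cv2.imwrite(f'pics/{f}.png',s['image'][:,:,::-1]); pickle.dump(s,open(f'pics/{f}.pkl','wb')); return s
def K(s):
    f=200/np.tan(np.radians(s['fovy'])/2); return np.array([[f,0,s['cx']],[0,f,s['cy']],[0,0,1.]])
def ray(s,px):
    u=cv2.undistortPoints(np.array(px,float).reshape(-1,1,2),K(s),np.array(s['dist'],float)).reshape(-1,2)
    R=cv2.Rodrigues(np.array(s['rvec'],float))[0]; t=np.array(s['tvec'],float).ravel()
    return -R.T@t,(np.c_[u,np.ones(len(u))])@R
def onz(s,px,z):
    o,d=ray(s,px); return o+d*((z-o[2])/d[:,2])[:,None]
def proj(s,P):
    return cv2.projectPoints(np.array(P,float).reshape(-1,1,3),np.array(s['rvec'],float),np.array(s['tvec'],float),K(s),np.array(s['dist'],float))[0].reshape(-1,2)
def load(f): return pickle.load(open(f'pics/{f}.pkl','rb'))
E
python3 - <<'E'
from h import *
for n in ('top','side'):
    s=snap(n,n+'0'); print(n,s['fovy'],s['rvec'],s['tvec'],ray(s,[[320,200]]))
st=monitor.get_state(); print({k:np.round(v,3) for k,v in st.items()})
E
```

```text
top 50.39425371779827 [ 2.2091029  -1.99945936  0.20659144] [0.10582226 0.62147647 0.83287341] (array([0.42389413, 0.14729665, 0.94325337]), array([[ 0.19199388,  0.01083224, -0.98149015]]))
side 55.14939344642052 [ 2.11923844 -0.44584632  0.27289943] [-0.47978784  0.27175646  0.52552503] (array([ 0.30520448, -0.45715075,  0.52734042]), array([[ 0.35889559,  0.75531935, -0.54835202]]))
{'time_s': np.float64(0.1), 'joints': array([-1.37 ,  0.277,  1.506, -0.   ,  1.361, -0.121]), 'joint_velocities': array([-0.001, -0.001, -0.003,  0.001, -0.001, -0.001]), 'joint_torque': array([ 2.0000e-03, -4.1770e+01, -2.4641e+01, -0.0000e+00,  6.0000e-03,
        0.0000e+00]), 'position': array([ 0.182, -0.545,  0.231]), 'tool_rot': array([-3.099, -0.503,  0.   ]), 'force': array([ 0.165, -0.072, -1.642]), 'moment': array([0.01 , 0.001, 0.009]), 'grasp_force': np.float64(0.0), 'grip_width': np.float64(0.085)}
```

View pics/top0.png

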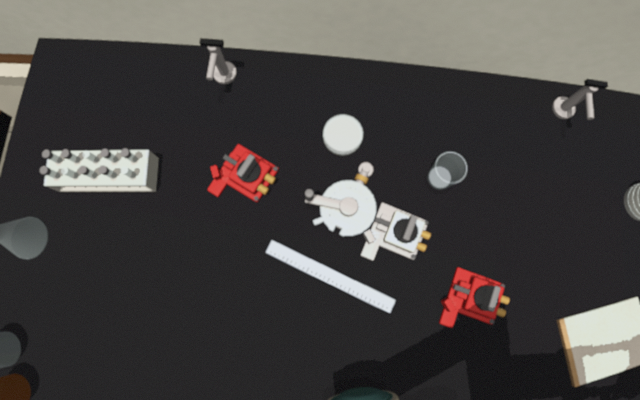

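View pics/side0.png

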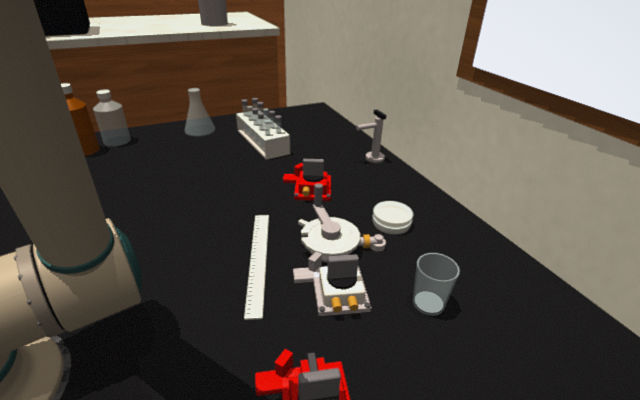

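The top view shows the white station at (402,232), the disc, hub and crank at (347,207) with the post at about (310,195), the dishes at (343,134), the beaker at (450,170) and the ruler at (330,276). Three things look like stations: red at (248,172), red at (475,298), and white at (402,232). Only the white one has a white housing and stands next to the disc. I'll confirm that in an enlarged crop.

Run:
```python
import cv2
a=cv2.imread('pics/top0.png')[145:275,290:450]
cv2.imwrite('pics/crop1.png',cv2.resize(a,None,fx=4.5,fy=4.5,interpolation=cv2.INTER_CUBIC))
```

```text
(no output)
```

View pics/crop1.png

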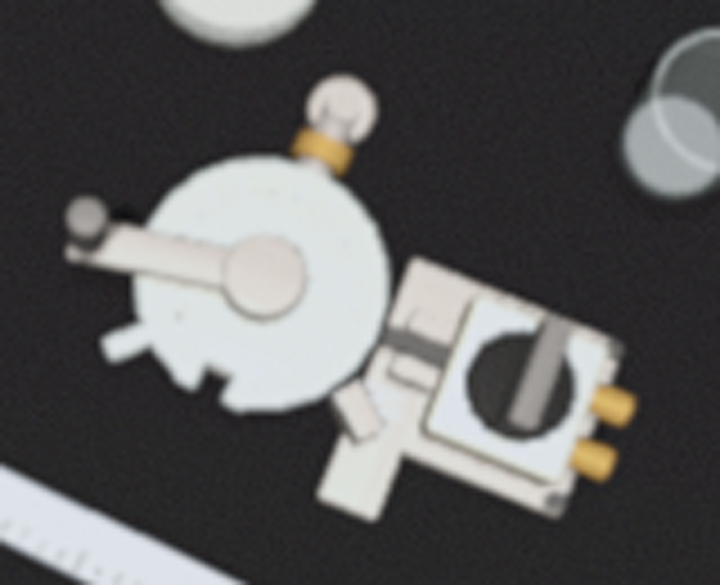

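The crop confirms that the white station is the right one. At 4.5x: hub (265,275), post top (87,215), tab (125,342), notch (208,378), stop block (357,410), bolt (415,343), and selector bar from about (556,325) to (524,420). I'll measure these now.

Run:
```python
from h import *
s=load('top0'); c=lambda x,y:[290+(x+.5)/4.5-.5,145+(y+.5)/4.5-.5]
P=lambda z,*q: onz(s,[c(*a) for a in q],z)
hub=P(.058,(264,275))[0]; post=P(.107,(87,215))[0]
print('hub',hub,'post',post,'r',np.hypot(*(post-hub)[:2]))
bar=P(.092,(556,322),(524,420)); bolt,stop,tab,notch=P(.036,(415,343),(357,400),(115,345),(208,378))
print('bar',bar,'mid',bar.mean(0),'len',np.hypot(*(bar[0]-bar[1])[:2]))
bd=P(.050,(521,384))[0]; print('blackdisc',bd, 'dist hub',np.hypot(*(bd-hub)[:2]))
a=lambda p: np.degrees(np.arctan2(*(p-hub)[1::-1]))
for n,p in dict(post=post,bolt=bolt,stop=stop,tab=tab,notch=notch,sel=bd).items(): print(n,p,a(p),np.hypot(*(p-hub)[:2]))
# contour-based white disc
im=s['image'].astype(int)
print('dish',onz(s,[[343,134]],.033),'beaker',onz(s,[[450,165]],.09),'ruler',onz(s,[[268,243],[394,308]],.004))
# side check
t=load('side0'); print('side proj hub,post,bar',proj(t,[hub,post,bd,bar.mean(0)]))
d=cv2.Rodrigues(monitor.get_state()['tool_rot'])[0]; print(d)
```

```text
hub [0.5907107  0.09628305 0.058     ] post [0.6007991  0.18018253 0.107     ] r 0.08450384450158739
bar [[ 0.57578774 -0.03538144  0.092     ]
 [ 0.53003288 -0.02346432  0.092     ]] mid [ 0.55291031 -0.02942288  0.092     ] len 0.047281341332871395
blackdisc [ 0.5521241 -0.0294431  0.05     ] dist hub 0.13151421935529187
post [0.6007991  0.18018253 0.107     ] 83.14344915724647 0.08450384450158739
bolt [0.56897208 0.01999612 0.036     ] -105.9053568863792 0.07932378713241212
stop [0.53890236 0.04570357 0.036     ] -135.6876318705323 0.07240433058941367
tab [0.55387565 0.1631079  0.036     ] 118.86433200312317 0.07630453412012149
notch [0.54246018 0.11738485 0.036     ] 156.3783944848173 0.05266306135197922
sel [ 0.5521241 -0.0294431  0.05     ] -107.06176545350505 0.13151421935529187
dish [[0.75841981 0.12039083 0.033     ]] beaker [[ 0.69254139 -0.1084227   0.09      ]] ruler [[ 0.49976894  0.26259374  0.004     ]
 [ 0.38666414 -0.02479158  0.004     ]]
side proj hub,post,bar [[329.29210447 225.47652228]
 [317.39389044 184.13173237]
 [340.30333095 274.05061905]
 [342.02824564 255.90199366]]
[[ 9.48646847e-01  3.16336915e-01 -3.39339725e-04]
 [ 3.16337037e-01 -9.48645459e-01  1.63439459e-03]
 [ 1.95106253e-04 -1.65780900e-03 -9.99998607e-01]]
```

Run:
```python
import cv2
a=cv2.imread('pics/side0.png')[175:325,280:400]
cv2.imwrite('pics/crop2.png',cv2.resize(a,None,fx=4,fy=4,interpolation=cv2.INTER_CUBIC))
```

```text
(no output)
```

View pics/crop2.png

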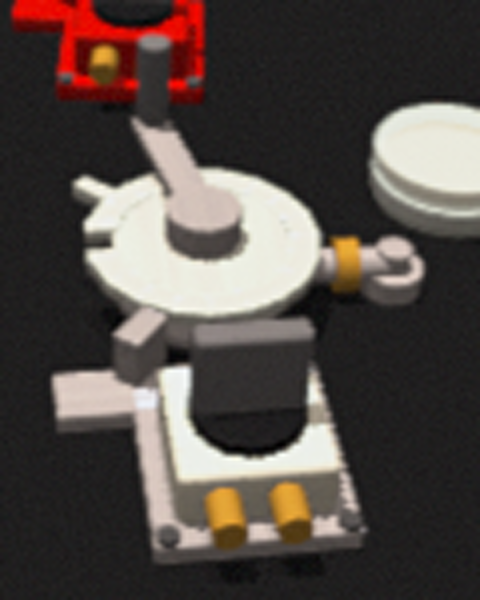

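The side view agrees with the measurements: post top at about (318,185), hub (331,227) and bar top (342,256), each within 2 px of its projection. Distances match too: crank radius 84.5 mm (85 given), selector 131.5 mm (132 given). The notch needs about 95° to reach the bolt. I'll grip the post across the tangent and turn the tool with the crank.

```bash
cat >> h.py <<'E'
H=np.array([.5907,.0963])
def pose():
    s=monitor.get_state(); R=cv2.Rodrigues(np.array(s['tool_rot']))[0]; return np.array(s['position']),R
def desired(yaw):
    c,s=np.cos(yaw),np.sin(yaw); return np.array([[c,s,0],[s,-c,0],[0,0,-1.]])
def inc(p0,R0,p,yaw):
    R=R0.T@desired(yaw); d=R0.T@(np.array(p)-p0)/.3; w=cv2.Rodrigues(R)[0].ravel()/np.radians(45)
    return np.round(d,4).tolist(),np.round(w,3).tolist()
E
python3 - <<'E'
from h import *
p,R=pose(); print(p)
for t,y in (([.33,-.28,.23],45),([.48,-.03,.23],63),([.601,.18,.2],83)):
    y=np.radians(y); print(inc(p,R,t,y)); p=np.array(t);R=desired(y)
E
```

```text
[ 0.18177853 -0.54500966  0.23052086]
([0.7481, -0.6817, 0.003], [-0.002, -0.001, -0.59])
([0.9428, -0.2357, 0.0], [0.0, 0.0, -0.4])
([0.8068, 0.0416, 0.1], [0.0, 0.0, -0.444])
```

Call:
servo_tool([
  [[0.748,-0.682,0],[0,0,-0.59],0],
  [[0.748,-0.682,0],[0,0,-0.59],0],
  [[0.748,-0.682,0],[0,0,-0.59],0],
  [[0.748,-0.682,0],[0,0,-0.59],0],
  [[0.748,-0.682,0],[0,0,-0.59],0],
  [[0.748,-0.682,0],[0,0,-0.59],0],
], force=20)

```text
time_s: 0.85
position: [0.3309, -0.2769, 0.2311]
tool_rot: [-2.898, -1.209, -0.001]
force: [-0.1, -1.0, -0.7]
grip_width: 0.0854
grasp_force: 0.0
```

Call:
servo_tool([
  [[0.943,-0.236,0],[0,0,-0.4],0],
  [[0.943,-0.236,0],[0,0,-0.4],0],
  [[0.943,-0.236,0],[0,0,-0.4],0],
  [[0.943,-0.236,0],[0,0,-0.4],0],
  [[0.943,-0.236,0],[0,0,-0.4],0],
  [[0.943,-0.236,0],[0,0,-0.4],0],
])

```text
time_s: 1.6
position: [0.4814, -0.0292, 0.2308]
tool_rot: [-2.676, -1.646, 0.0]
force: [-0.2, -0.5, -0.5]
grip_width: 0.0858
grasp_force: 0.0
```

Call:
servo_tool([
  [[0.807,0.042,0.1],[0,0,-0.444],0],
  [[0.807,0.042,0.1],[0,0,-0.444],0],
  [[0.807,0.042,0.1],[0,0,-0.444],0],
  [[0.807,0.042,0.1],[0,0,-0.444],0],
  [[0.807,0.042,0.1],[0,0,-0.444],0],
  [[0.807,0.042,0.1],[0,0,-0.444],0],
])

```text
time_s: 2.35
position: [0.601, 0.1776, 0.2007]
tool_rot: [2.354, 2.08, -0.004]
force: [-0.3, -0.8, -0.2]
grip_width: 0.0853
grasp_force: 0.0
```

Run:
```python
from h import *
p,R=pose(); st=monitor.get_state(); print(st['time_s'],p,st['joints'],st['force'])
print(inc(p,R,[.6008,.1802,.068],np.radians(83.1)))
snap('wrist','wrist1')
```

```text
2.35 [0.6010341  0.17759232 0.20065441] [ 0.17719447  0.37182611  1.43783282 -0.00150114  1.3338745   0.30131669] [-0.26350123 -0.75595014 -0.2466951 ]
([0.0094, -0.0012, 0.4422], [-0.002, 0.003, -0.004])
```

View pics/wrist1.png

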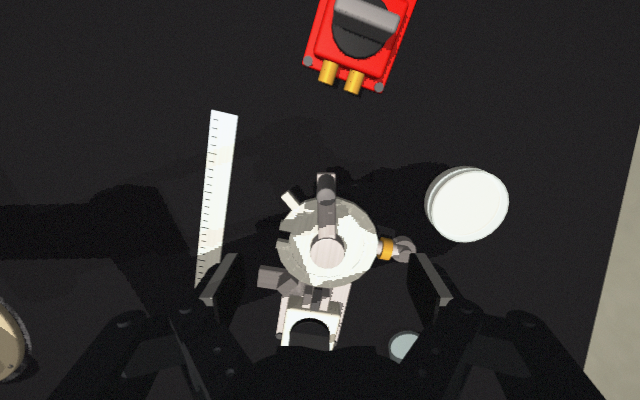

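The wrist view has the crank post near (326,178), the hub at (327,251), the tab at (290,200) and the notch at (283,243). Before going down I'll check these against the projected estimates.

Run:
```python
from h import *
s=load('wrist1')
print(proj(s,[[.6008,.1802,.107],[.6008,.1802,.058],[.5907,.0963,.058]]))
g=s['image'].astype(int).mean(2); 
for r in (174,178,182,190,200): print(r,g[r,308:345].astype(int))
h=onz(s,[[283,243],[290,200],[327,251],[318,263]],[.037]) ; print(h, np.degrees(np.arctan2(h[:,1]-H[1],h[:,0]-H[0])))
```

```text
[[325.92866275 196.43058716]
 [325.91220733 180.91090637]
 [326.18838363 252.93229169]]
174 [ 29  34  31  32  33  34  33  31  47 148 169 173 174 176 135 118  79  58
  58  57  79 100  91 159 177 176 162  89  19  19  19  17  18  18  18  18
  18]
178 [ 24  33  33  28  32  32  36  29  61 178 146  81  58  63  59  56  56  55
  54  55  51  51  47  43  46  79 104  69  28  14  16  17  18  17  20  20
  11]
182 [32 31 35 35 33 24 20 13 46 86 72 57 60 57 59 58 57 59 53 54 50 51 45 47
 46 48 57 48 24 21 25 10 14 17 15 21 10]
190 [ 28  31  33  34  34  20  18  19  39  59  63  73 110 144 155 157 158 157
 156 151 150 144 139 113  73  43  46  36  22  13  18   5  17  23  19  22
  16]
200 [ 83  84  86 103 109 128 135 137 136 119 134 143 143 143 143 104  87  88
  86  85  83  84  83  77  75  75  62  95 130 139 138 138 137 128 139 116
  90]
[[0.53954241 0.10391522 0.037     ]
 [0.55684969 0.15692672 0.037     ]
 [0.59052008 0.08664742 0.037     ]
 [0.57750022 0.07141021 0.037     ]] [ 171.53323092  119.17636365  -91.06782537 -117.93830322]
```

The post sits centrally between the fingers, as projected. I'll descend and close lightly on it.

Call:
servo_tool([
  [[0.009,-0.001,0.2],[0,0,0],0],
  [[0.009,-0.001,0.38],[0,0,0],0],
  [[0.009,-0.001,0.442],[0,0,0],0],
  [[0.009,-0.001,0.442],[0,0,0],0],
], force=20)

```text
time_s: 2.9
position: [0.5998, 0.1801, 0.0676]
tool_rot: [-2.355, -2.078, 0.005]
force: [0.7, -0.5, 0.6]
grip_width: 0.0856
grasp_force: 0.0
```

Call:
servo_tool([
  [[0,0,0],[0,0,0],160],
  [[0,0,0],[0,0,0],160],
  [[0,0,0],[0,0,0],160],
  [[0,0,0],[0,0,0],160],
  [[0,0,0],[0,0,0],160],
])

```text
time_s: 3.52
position: [0.6013, 0.1824, 0.0689]
tool_rot: [2.353, 2.081, 0.0]
force: [-0.2, 0.3, -0.0]
grip_width: 0.0317
grasp_force: 0.0
```

Call:
servo_tool([
  [[0,0,0],[0,0,0],192],
  [[0,0,0],[0,0,0],192],
  [[-0.001,-0.025,0],[0,0,-0.111],192],
  [[-0.004,-0.049,0],[0,0,-0.222],192],
  [[-0.01,-0.073,0],[0,0,-0.333],192],
  [[-0.017,-0.097,0],[0,0,-0.444],192],
])

```text
time_s: 4.28
position: [0.5734, 0.1807, 0.0687]
tool_rot: [1.951, 2.458, 0.003]
force: [3.1, -1.0, -1.2]
grip_width: 0.0211
grasp_force: 1.6
```

```bash
cat > r.py <<'E'
from h import *
p,R=pose(); st=monitor.get_state(); d=p[:2]-H; r=np.hypot(*d); a=np.arctan2(d[1],d[0]); f=np.array(st['force'])
print('t',st['time_s'],'p',p.round(4),'r',r.round(4),'ang',np.degrees(a).round(1),'yaw',np.degrees(np.arctan2(R[1,0],R[0,0])).round(1),'F tool',(R.T@f).round(1),'w',round(float(st['grip_width']),4),'gf',st['grasp_force'],'q6',round(st['joints'][5],2))
E
python3 r.py
```

```text
t 4.275 p [0.5734 0.1807 0.0687] r 0.0862 ang 101.6 yaw 103.1 F tool [-1.7  2.7  1.3] w 0.0211 gf 1.567748710513115 q6 -0.04
```

Call:
servo_tool([
  [[-0.001,-0.025,0],[0,0,-0.111],192],
  [[-0.004,-0.049,0],[0,0,-0.222],192],
  [[-0.01,-0.073,0],[0,0,-0.333],192],
  [[-0.017,-0.097,0],[0,0,-0.444],192],
  [[-0.027,-0.12,0],[0,0,-0.556],192],
  [[-0.038,-0.142,0],[0,0,-0.667],192],
  [[-0.051,-0.162,0],[0,0,-0.778],192],
  [[-0.066,-0.182,0],[0,0,-0.889],192],
])

```text
time_s: 5.28
position: [0.5239, 0.1502, 0.0688]
tool_rot: [0.994, 2.979, 0.004]
force: [1.6, 2.8, -1.4]
grip_width: 0.0213
grasp_force: 1.7
```

```bash
python3 r.py
python3 - <<'E'
from h import *
s=snap('top','top2'); snap('side','side2')
a=s['image'][145:275,290:450,::-1]
cv2.imwrite('pics/crop3.png',cv2.resize(a,None,fx=4.5,fy=4.5,interpolation=cv2.INTER_CUBIC))
E
```

```text
t 5.275 p [0.5239 0.1502 0.0688] r 0.0858 ang 141.1 yaw 143.1 F tool [0.4 3.2 1.5] w 0.0213 gf 1.6826098412275314 q6 -0.78
```

View pics/crop3.png

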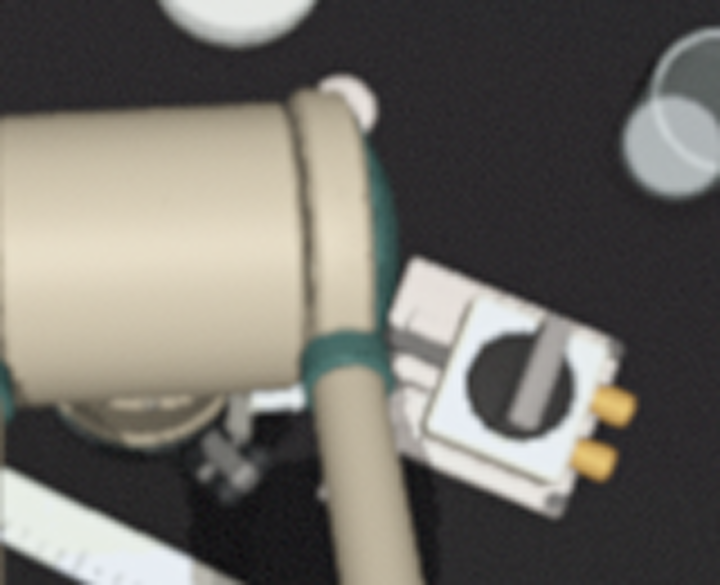

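The arm hides the disc from the top camera. The station is unchanged, with the bar still at (540,373). I'll go a little farther and look with the wrist camera.

Call:
servo_tool([
  [[-0.001,-0.02,0],[0,0,-0.089],192],
  [[-0.003,-0.039,0],[0,0,-0.178],192],
  [[-0.006,-0.059,0],[0,0,-0.267],192],
  [[-0.006,-0.059,0],[0,0,-0.267],192],
])

```text
time_s: 5.88
position: [0.5136, 0.1343, 0.0688]
tool_rot: [-0.684, -3.066, -0.0]
force: [-0.3, 1.7, 1.2]
grip_width: 0.0209
grasp_force: 0.7
```

```bash
python3 r.py
python3 - <<'E'
from h import *
s=snap('wrist','wrist2'); snap('side','side3')
a=s['image'][140:360,170:470,::-1]
cv2.imwrite('pics/crop4.png',cv2.resize(a,None,fx=2.6,fy=2.6,interpolation=cv2.INTER_CUBIC))
E
```

```text
t 5.875 p [0.5136 0.1343 0.0688] r 0.0859 ang 153.7 yaw 154.8 F tool [ 1.   1.4 -1.2] w 0.0209 gf 0.6879573315382004 q6 -1.01
```

View pics/crop4.png

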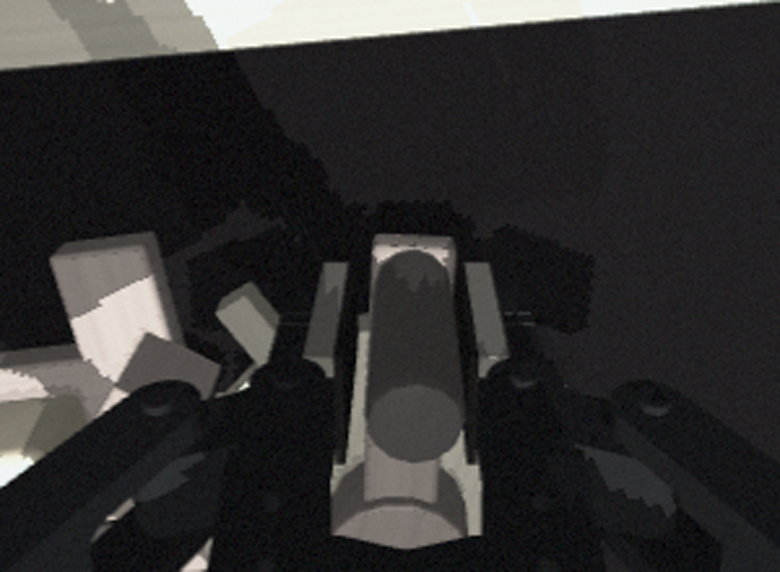

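The wrist crop shows the post caged between the pads. The tab is at (250,315), with its leading corner at (218,310), and the stop block is at (175,365), with its near corner at (222,372). A gap remains between them, so I'll measure it.

Run:
```python
from h import *
s=load('wrist2'); c=lambda x,y:[170+(x+.5)/2.6-.5,140+(y+.5)/2.6-.5]
for z in (.034,.038,.042,.048,.055):
    h=onz(s,[c(218,310),c(248,283),c(252,362),c(222,372),c(148,334)],z)[:,:2]-H
    print(z,np.degrees(np.arctan2(h[:,1],h[:,0])).round(1)%360,np.hypot(*h.T).round(4))
```

```text
0.034 [193.2 184.8 196.8 204.3 206.4] [0.0802 0.0822 0.0623 0.0662 0.089 ]
0.038 [191.5 183.5 194.5 201.8 204.5] [0.0814 0.0837 0.0638 0.0672 0.0894]
0.042 [189.9 182.2 192.3 199.4 202.5] [0.0827 0.0852 0.0654 0.0684 0.0899]
0.048 [187.5 180.3 189.1 195.9 199.7] [0.0848 0.0876 0.0679 0.0704 0.0909]
0.055 [184.9 178.3 185.8 192.1 196.4] [0.0874 0.0905 0.0712 0.073  0.0923]
```

Call:
servo_tool([
  [[0,-0.005,0],[0,0,-0.022],192],
  [[0,-0.01,0],[0,0,-0.044],192],
])

```text
time_s: 6.22
position: [0.5126, 0.1317, 0.0687]
tool_rot: [0.627, 3.078, 0.001]
force: [-0.4, 3.6, 1.0]
grip_width: 0.0213
grasp_force: 1.6
```

```bash
python3 r.py
```

```text
t 6.225 p [0.5126 0.1317 0.0687] r 0.0857 ang 155.6 yaw 157.0 F tool [ 1.8  3.2 -1. ] w 0.0213 gf 1.6341548413038254 q6 -1.05
```

Call:
servo_tool([
  [[0,-0.0025,0],[0,0,-0.011],192],
  [[0,-0.005,0],[0,0,-0.022],192],
])

```text
time_s: 6.48
position: [0.5119, 0.13, 0.0687]
tool_rot: [-0.601, -3.084, -0.0]
force: [-0.4, 4.2, 1.7]
grip_width: 0.0212
grasp_force: 1.6
```

```bash
python3 r.py
```

```text
t 6.475 p [0.5119 0.13   0.0687] r 0.0857 ang 156.8 yaw 158.0 F tool [ 1.9  3.7 -1.7] w 0.0212 gf 1.6267850250005722 q6 -1.07
```

Call:
servo_tool([
  [[0,-0.0025,0],[0,0,-0.011],192],
  [[0,-0.005,0],[0,0,-0.022],192],
])

```text
time_s: 6.72
position: [0.5112, 0.1286, 0.0687]
tool_rot: [-0.574, -3.089, -0.0]
force: [0.1, 3.3, 0.7]
grip_width: 0.021
grasp_force: 1.6
```

Call:
servo_tool([
  [[0,-0.0025,0],[0,0,-0.011],192],
  [[0,-0.005,0],[0,0,-0.022],192],
])

```text
time_s: 6.98
position: [0.5107, 0.1271, 0.0687]
tool_rot: [-0.547, -3.093, 0.0]
force: [-0.4, 3.6, 1.9]
grip_width: 0.0215
grasp_force: 1.7
```

Call:
servo_tool([
  [[0,-0.0025,0],[0,0,-0.011],192],
  [[0,-0.005,0],[0,0,-0.022],192],
])

```text
time_s: 7.22
position: [0.5102, 0.1257, 0.0686]
tool_rot: [-0.52, -3.098, 0.0]
force: [-1.1, 3.6, 1.9]
grip_width: 0.021
grasp_force: 1.7
```

Call:
servo_tool([
  [[0,-0.0025,0],[0,0,-0.011],192],
  [[0,-0.005,0],[0,0,-0.022],192],
])

```text
time_s: 7.48
position: [0.5097, 0.1243, 0.0686]
tool_rot: [-0.493, -3.102, 0.0]
force: [-1.8, 4.6, 2.1]
grip_width: 0.0213
grasp_force: 1.7
```

```bash
python3 r.py
```

```text
t 7.475 p [0.5097 0.1243 0.0686] r 0.0857 ang 160.9 yaw 161.9 F tool [ 3.1  3.8 -2.1] w 0.0213 gf 1.6623392701148987 q6 -1.15
```

Call:
servo_tool([
  [[0,-0.0025,0],[0,0,-0.011],192],
  [[0,-0.005,0],[0,0,-0.022],192],
])

```text
time_s: 7.72
position: [0.5092, 0.1229, 0.0686]
tool_rot: [-0.466, -3.107, 0.0]
force: [-1.6, 3.0, 1.9]
grip_width: 0.0215
grasp_force: 1.7
```

Call:
servo_tool([
  [[0,-0.0025,0],[0,0,-0.011],192],
  [[0,-0.005,0],[0,0,-0.022],192],
])

```text
time_s: 7.98
position: [0.5088, 0.1214, 0.0686]
tool_rot: [-0.44, -3.11, 0.0]
force: [-2.1, 3.6, 1.8]
grip_width: 0.021
grasp_force: 1.7
```

Call:
servo_tool([
  [[0,-0.0025,0],[0,0,-0.011],192],
  [[0,-0.005,0],[0,0,-0.022],192],
])

```text
time_s: 8.22
position: [0.5083, 0.12, 0.0686]
tool_rot: [-0.413, -3.114, 0.0]
force: [-1.1, 3.9, 0.9]
grip_width: 0.0212
grasp_force: 1.7
```

Call:
servo_tool([
  [[0,-0.0025,0],[0,0,-0.011],192],
  [[0,-0.005,0],[0,0,-0.022],192],
])

```text
time_s: 8.48
position: [0.5079, 0.1185, 0.0686]
tool_rot: [-0.386, -3.118, 0.0]
force: [-2.1, 3.9, 1.4]
grip_width: 0.0214
grasp_force: 1.7
```

Call:
servo_tool([
  [[0,-0.0025,0],[0,0,-0.011],192],
  [[0,-0.005,0],[0,0,-0.022],192],
])

```text
time_s: 8.72
position: [0.5076, 0.1171, 0.0686]
tool_rot: [-0.359, -3.121, 0.0]
force: [-0.8, 4.4, 0.9]
grip_width: 0.0212
grasp_force: 1.7
```

Call:
servo_tool([
  [[0,-0.0025,0],[0,0,-0.011],192],
  [[0,-0.005,0],[0,0,-0.022],192],
])

```text
time_s: 8.98
position: [0.5072, 0.1156, 0.0686]
tool_rot: [-0.332, -3.124, 0.0]
force: [-1.5, 3.2, 0.7]
grip_width: 0.0211
grasp_force: 1.7
```

Call:
servo_tool([
  [[0,-0.0025,0],[0,0,-0.011],192],
  [[0,-0.005,0],[0,0,-0.022],192],
])

```text
time_s: 9.22
position: [0.5069, 0.1141, 0.0686]
tool_rot: [-0.305, -3.126, 0.0]
force: [-1.6, 4.1, 0.3]
grip_width: 0.0208
grasp_force: 1.7
```

Call:
servo_tool([
  [[0,-0.0025,0],[0,0,-0.011],192],
  [[0,-0.005,0],[0,0,-0.022],192],
])

```text
time_s: 9.48
position: [0.5066, 0.1127, 0.0686]
tool_rot: [-0.278, -3.129, 0.0]
force: [-1.8, 4.7, 0.6]
grip_width: 0.0212
grasp_force: 1.7
```

Call:
servo_tool([
  [[0,-0.0025,0],[0,0,-0.011],192],
  [[0,-0.005,0],[0,0,-0.022],192],
])

```text
time_s: 9.72
position: [0.5064, 0.1112, 0.0686]
tool_rot: [-0.251, -3.131, 0.0]
force: [-1.9, 3.3, 0.1]
grip_width: 0.0209
grasp_force: 1.7
```

Call:
servo_tool([
  [[0,-0.0025,0],[0,0,-0.011],192],
  [[0,-0.005,0],[0,0,-0.022],192],
])

```text
time_s: 9.98
position: [0.5061, 0.1097, 0.0686]
tool_rot: [-0.224, -3.133, 0.0]
force: [-1.9, 3.1, 0.5]
grip_width: 0.0211
grasp_force: 1.7
```

```bash
python3 r.py
python3 - <<'E'
from h import *
s=snap('wrist','wrist3')
a=s['image'][200:340,170:370,::-1]
cv2.imwrite('pics/crop5.png',cv2.resize(a,None,fx=4,fy=4,interpolation=cv2.INTER_CUBIC))
E
```

```text
t 9.975 p [0.5061 0.1097 0.0686] r 0.0856 ang 171.0 yaw 171.8 F tool [ 2.3  2.8 -0.5] w 0.0211 gf 1.7095434665679932 q6 -1.35
```

View pics/crop5.png

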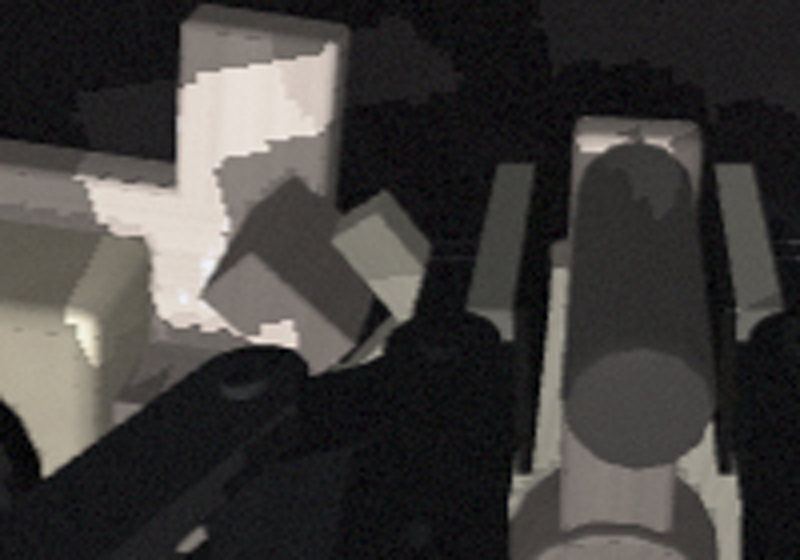

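The tab (380,250) is now only a few mm from the stop block (290,280), so contact is close. I'll continue in smaller steps.

Call:
servo_tool([
  [[0,-0.0025,0],[0,0,-0.011],192],
  [[0,-0.004,0],[0,0,-0.018],192],
])

```text
time_s: 10.28
position: [0.5061, 0.1085, 0.0686]
tool_rot: [-0.202, -3.135, 0.0]
force: [-2.7, 3.2, -0.1]
grip_width: 0.0213
grasp_force: 1.7
```

Call:
servo_tool([
  [[0,-0.002,0],[0,0,-0.009],192],
  [[0,-0.004,0],[0,0,-0.018],192],
])

```text
time_s: 10.52
position: [0.5059, 0.1073, 0.0686]
tool_rot: [-0.18, -3.136, 0.0]
force: [-1.8, 4.1, -0.5]
grip_width: 0.0213
grasp_force: 1.7
```

Call:
servo_tool([
  [[0,-0.002,0],[0,0,-0.009],192],
  [[0,-0.004,0],[0,0,-0.018],192],
])

```text
time_s: 10.78
position: [0.5057, 0.1061, 0.0686]
tool_rot: [-0.158, -3.138, 0.0]
force: [-1.2, 2.7, -0.4]
grip_width: 0.0215
grasp_force: 1.7
```

Call:
servo_tool([
  [[0,-0.002,0],[0,0,-0.009],192],
  [[0,-0.004,0],[0,0,-0.018],192],
])

```text
time_s: 11.02
position: [0.5056, 0.105, 0.0686]
tool_rot: [-0.135, -3.139, 0.0]
force: [-2.7, 4.4, -0.6]
grip_width: 0.0209
grasp_force: 1.7
```

Call:
servo_tool([
  [[0,-0.002,0],[0,0,-0.009],192],
  [[0,-0.004,0],[0,0,-0.018],192],
])

```text
time_s: 11.28
position: [0.5055, 0.1038, 0.0686]
tool_rot: [-0.113, -3.139, 0.0]
force: [-1.7, 3.7, -0.9]
grip_width: 0.021
grasp_force: 1.7
```

Call:
servo_tool([
  [[0,-0.002,0],[0,0,-0.009],192],
  [[0,-0.004,0],[0,0,-0.018],192],
])

```text
time_s: 11.52
position: [0.5054, 0.1025, 0.0686]
tool_rot: [-0.091, -3.14, 0.0]
force: [-2.4, 3.3, 0.1]
grip_width: 0.0208
grasp_force: 1.7
```

Call:
servo_tool([
  [[0,-0.002,0],[0,0,-0.009],192],
  [[0,-0.004,0],[0,0,-0.018],192],
])

```text
time_s: 11.78
position: [0.5054, 0.1014, 0.0686]
tool_rot: [-0.069, -3.141, 0.0]
force: [-2.3, 3.9, -1.0]
grip_width: 0.0208
grasp_force: 1.7
```

Call:
servo_tool([
  [[0,-0.002,0],[0,0,-0.009],192],
  [[0,-0.004,0],[0,0,-0.018],192],
])

```text
time_s: 12.02
position: [0.5054, 0.1002, 0.0687]
tool_rot: [0.047, 3.141, -0.0]
force: [-2.4, 2.6, -1.0]
grip_width: 0.021
grasp_force: 1.7
```

Call:
servo_tool([
  [[0,-0.002,0],[0,0,-0.009],192],
  [[0,-0.004,0],[0,0,-0.018],192],
])

```text
time_s: 12.28
position: [0.5053, 0.099, 0.0687]
tool_rot: [-0.024, -3.141, 0.0]
force: [-3.0, 3.7, -1.9]
grip_width: 0.0208
grasp_force: 1.7
```

Call:
servo_tool([
  [[0,-0.002,0],[0,0,-0.009],192],
  [[0,-0.004,0],[0,0,-0.018],192],
])

```text
time_s: 12.52
position: [0.5053, 0.0981, 0.0687]
tool_rot: [-0.003, -3.142, -0.001]
force: [-2.2, 5.3, -1.1]
grip_width: 0.0209
grasp_force: 2.6
```

The step came up short and the force is rising, so this looks like the stop. One small step to confirm.

Call:
servo_tool([
  [[0,-0.001,0],[0,0,-0.004],192],
  [[0,-0.002,0],[0,0,-0.009],192],
])

```text
time_s: 12.78
position: [0.5054, 0.098, 0.0687]
tool_rot: [-0.008, 3.141, 0.002]
force: [-2.3, 6.0, -1.1]
grip_width: 0.0208
grasp_force: 3.3
```

Call:
servo_tool([
  [[0,-0.002,0],[0,0,0],192],
  [[0,-0.004,0],[0,0,0],192],
  [[0,-0.004,0],[0,0,0],192],
])

```text
time_s: 13.15
position: [0.5053, 0.0979, 0.0686]
tool_rot: [-0.006, 3.141, 0.006]
force: [-2.4, 9.3, -1.8]
grip_width: 0.0212
grasp_force: 4.8
```

That is a firm stop at 9 N with no motion, so the crank is home. I'll relieve the push, open and lift.

Call:
servo_tool([
  [[0,0.004,0],[0,0,0],192],
  [[0,0.008,0],[0,0,0],180],
  [[0,0.01,0],[0,0,0],100],
  [[0,0.01,0],[0,0,0],0],
  [[0,0.01,0],[0,0,0],0],
  [[0,0.01,0],[0,0,0],0],
  [[0,0.01,-0.2],[0,0,0],0],
  [[0,0.01,-0.4],[0,0,0],0],
  [[0,0.01,-0.4],[0,0,0],0],
  [[0,0.01,-0.4],[0,0,0],0],
])

```text
time_s: 14.4
position: [0.5048, 0.099, 0.1884]
tool_rot: [0.008, -3.141, 0.0]
force: [-0.3, 0.6, -0.3]
grip_width: 0.0855
grasp_force: 0.0
```

```bash
python3 r.py
python3 - <<'E'
from h import *
p,R=pose(); print(inc(p,R,[.552,-.0298,.19],np.radians(164.5)))
E
```

```text
t 14.4 p [0.5048 0.099  0.1884] r 0.086 ang 178.2 yaw -179.7 F tool [0.3 0.6 0.3] w 0.0855 gf 0.0 q6 -1.52
([-0.1552, -0.4301, -0.0055], [-0.0, -0.001, 0.351])
```

Call:
servo_tool([
  [[-0.155,-0.43,0],[0,0,0.351],0],
  [[-0.155,-0.43,0],[0,0,0.351],0],
  [[-0.155,-0.43,0],[0,0,0.351],0],
  [[-0.155,-0.43,0],[0,0,0.351],0],
  [[-0.155,-0.43,0],[0,0,0.351],0],
])

```text
time_s: 15.02
position: [0.5513, -0.0283, 0.1877]
tool_rot: [-0.421, -3.111, -0.001]
force: [-0.5, 0.2, -0.0]
grip_width: 0.0853
grasp_force: 0.0
```

Run:
```python
from h import *
p,R=pose(); print(p,inc(p,R,[.552,-.0298,.058],np.radians(164.5)))
s=snap('wrist','wrist4')
print(proj(s,[[.5758,-.0354,.092],[.53,-.0235,.092]]))
a=s['image'][160:360,180:460,::-1]
cv2.imwrite('pics/crop6.png',cv2.resize(a,None,fx=2.8,fy=2.8,interpolation=cv2.INTER_CUBIC))
```

```text
[ 0.55130743 -0.02833515  0.18773466] ([-0.0047, -0.0043, 0.4324], [0.001, -0.003, 0.002])
[[325.80458225 226.05836792]
 [324.97914244 175.68069668]]
```

View pics/crop6.png

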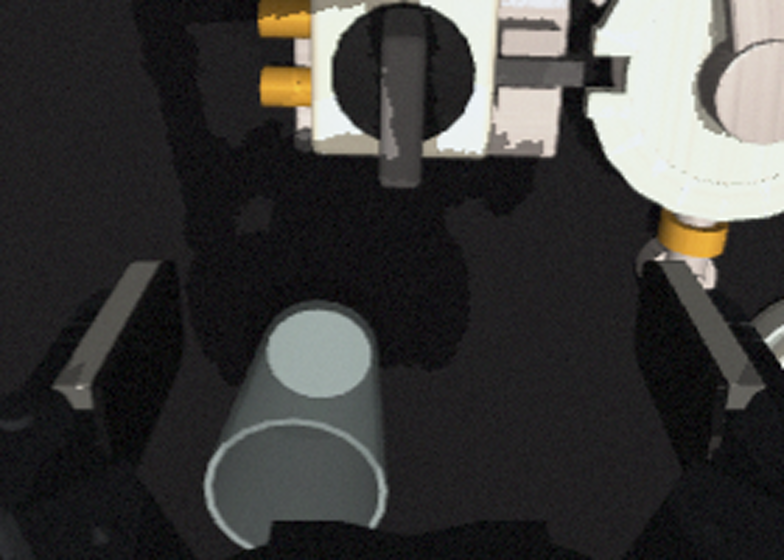

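The notch (605,72) faces the bolt squarely. The bar is at (402, 33–187), parallel to the pads and about 1.5 mm off towards the tool's -y. I'll descend with that correction and grip.

Call:
servo_tool([
  [[-0.005,-0.009,0.2],[0,0,0],0],
  [[-0.005,-0.009,0.38],[0,0,0],0],
  [[-0.005,-0.009,0.43],[0,0,0],0],
  [[-0.005,-0.009,0.43],[0,0,0],150],
  [[-0.005,-0.009,0.43],[0,0,0],190],
  [[-0.005,-0.009,0.43],[0,0,0],225],
  [[-0.005,-0.009,0.43],[0,0,0],225],
  [[-0.005,-0.009,0.43],[0,0,0],225],
  [[-0.005,-0.009,0.43],[0,0,0],225],
], force=20)

```text
time_s: 16.2
position: [0.5545, -0.0318, 0.0612]
tool_rot: [0.426, 3.109, 0.003]
force: [-0.0, 4.5, 6.1]
grip_width: 0.0139
grasp_force: 23.1
```

```bash
python3 r.py; python3 -c "
from h import *
print(monitor.get_state()['moment'])"
```

```text
t 16.2 p [ 0.5545 -0.0318  0.0612] r 0.1331 ang -105.8 yaw 164.4 F tool [ 1.2  4.3 -6.1] w 0.0139 gf 23.122302889823914 q6 -1.48
[ 0.64421336 -0.05844517 -0.41570412]
```

Call:
servo_tool([
  [[0,0.003,-0.004],[0,0,0.06],225],
  [[0,0.005,-0.006],[0,0,0.13],225],
  [[0,0.005,-0.006],[0,0,0.2],225],
  [[0,0.005,-0.006],[0,0,0.2],225],
])

```text
time_s: 16.7
position: [0.5542, -0.0318, 0.0613]
tool_rot: [0.665, 3.069, -0.001]
force: [2.9, -1.1, -4.7]
grip_width: 0.0136
grasp_force: 20.0
```

```bash
echo "print(np.array(st['moment']).round(3))">>r.py; python3 r.py
```

```text
t 16.7 p [ 0.5542 -0.0318  0.0613] r 0.1332 ang -105.9 yaw 155.5 F tool [-3.1  0.2  4.7] w 0.0136 gf 20.004433393478394 q6 -1.33
[-0.124 -0.406 -0.097]
```

Call:
servo_tool([
  [[0,0,0.003],[0,0,0.05],225],
  [[0,0,0.003],[0,0,0.1],225],
  [[0,0,0.003],[0,0,0.15],225],
  [[0,0,0.003],[0,0,0.2],225],
])

```text
time_s: 17.2
position: [0.5541, -0.032, 0.0612]
tool_rot: [0.904, 3.007, -0.002]
force: [0.1, -0.8, -0.0]
grip_width: 0.0136
grasp_force: 20.5
```

```bash
python3 r.py
```

```text
t 17.2 p [ 0.5541 -0.032   0.0612] r 0.1335 ang -105.9 yaw 146.5 F tool [-0.6 -0.6  0. ] w 0.0136 gf 20.54889678955078 q6 -1.17
[-0.27  -0.169  0.106]
```

Call:
servo_tool([
  [[0,0,0],[0,0,0.04],225],
  [[0,0,0],[0,0,0.08],225],
  [[0,0,0],[0,0,0.12],225],
])

```text
time_s: 17.58
position: [0.554, -0.0321, 0.0612]
tool_rot: [1.047, 2.96, -0.002]
force: [-0.7, -4.5, 4.4]
grip_width: 0.0138
grasp_force: 21.2
```

```bash
python3 r.py
```

```text
t 17.575 p [ 0.554  -0.0321  0.0612] r 0.1336 ang -105.9 yaw 141.0 F tool [-2.2 -3.9 -4.4] w 0.0138 gf 21.217196881771088 q6 -1.07
[-0.8    0.033  0.064]
```

Call:
servo_tool([
  [[0,0,0],[0,0,0.04],225],
  [[0,0,0],[0,0,0.08],225],
  [[0,0,0],[0,0,0.12],225],
])

```text
time_s: 17.95
position: [0.5539, -0.0322, 0.0612]
tool_rot: [1.186, 2.908, -0.002]
force: [-0.7, -5.1, 5.5]
grip_width: 0.0138
grasp_force: 21.3
```

```bash
python3 r.py
```

```text
t 17.95 p [ 0.5539 -0.0322  0.0612] r 0.1337 ang -106.0 yaw 135.6 F tool [-3.1 -4.2 -5.5] w 0.0138 gf 21.30440443754196 q6 -0.98
[-0.932  0.017  0.055]
```

The bolt is past the rim line with only friction torque, so it is sliding into the notch. Continuing.

Call:
servo_tool([
  [[0,-0.004,-0.002],[0,0,0.1],225],
  [[0,-0.004,-0.002],[0,0,0.2],225],
  [[0,-0.004,-0.002],[0,0,0.3],225],
  [[0,-0.004,-0.002],[0,0,0.4],225],
])

```text
time_s: 18.45
position: [0.5535, -0.0326, 0.0612]
tool_rot: [1.628, 2.685, -0.0]
force: [1.6, -4.1, 2.0]
grip_width: 0.0133
grasp_force: 20.8
```

```bash
python3 r.py
```

```text
t 18.45 p [ 0.5535 -0.0326  0.0612] r 0.1341 ang -106.1 yaw 117.5 F tool [-4.4 -0.5 -2. ] w 0.0133 gf 20.77324390411377 q6 -0.66
[-0.742 -0.17   0.055]
```

Call:
servo_tool([
  [[0,0,0],[0,0,0.1],225],
  [[0,0,0],[0,0,0.2],225],
  [[0,0,0],[0,0,0.3],225],
  [[0,0,0],[0,0,0.4],225],
])

```text
time_s: 18.95
position: [0.5529, -0.0327, 0.0612]
tool_rot: [2.028, 2.398, -0.001]
force: [1.3, -2.9, 2.4]
grip_width: 0.0137
grasp_force: 20.9
```

```bash
python3 r.py
```

```text
t 18.95 p [ 0.5529 -0.0327  0.0612] r 0.1344 ang -106.3 yaw 99.5 F tool [-3.1  0.8 -2.4] w 0.0137 gf 20.891334414482117 q6 -0.35
[-0.832 -0.027  0.086]
```

Call:
servo_tool([
  [[0,0,0],[0,0,0.08],225],
  [[0,0,0],[0,0,0.16],225],
  [[0,0,0],[0,0,0.24],225],
  [[0,0,0],[0,0,0.32],225],
])

```text
time_s: 19.45
position: [0.5525, -0.0327, 0.0612]
tool_rot: [2.313, 2.126, -0.002]
force: [-0.9, -4.6, 3.6]
grip_width: 0.0137
grasp_force: 21.0
```

```bash
python3 r.py
```

```text
t 19.45 p [ 0.5525 -0.0327  0.0612] r 0.1346 ang -106.5 yaw 85.2 F tool [-4.6 -0.5 -3.6] w 0.0137 gf 20.984975695610046 q6 -0.1
[-0.799  0.078  0.083]
```

Call:
servo_tool([
  [[0,0,0],[0,0,0.03],225],
  [[0,0,0],[0,0,0.06],225],
  [[0,0,0],[0,0,0.06],225],
])

```text
time_s: 19.82
position: [0.5525, -0.0327, 0.0612]
tool_rot: [2.36, 2.073, -0.002]
force: [-1.0, -6.7, 3.4]
grip_width: 0.0139
grasp_force: 21.1
```

```bash
python3 r.py
```

```text
t 19.825 p [ 0.5525 -0.0327  0.0612] r 0.1345 ang -106.5 yaw 82.6 F tool [-6.8 -0.1 -3.4] w 0.0139 gf 21.140586733818054 q6 -0.05
[-0.972  0.114 -0.056]
```

Call:
servo_tool([
  [[0,0,0],[0,0,0.03],225],
  [[0,0,0],[0,0,0.06],225],
  [[0,0,0],[0,0,0.06],225],
])

```text
time_s: 20.2
position: [0.5524, -0.0327, 0.0612]
tool_rot: [2.408, 2.017, -0.002]
force: [-1.3, -4.9, 2.9]
grip_width: 0.0134
grasp_force: 21.1
```

```bash
python3 r.py
```

```text
t 20.2 p [ 0.5524 -0.0327  0.0612] r 0.1346 ang -106.5 yaw 79.9 F tool [-5.  -0.5 -2.9] w 0.0134 gf 21.08357459306717 q6 -0.01
[-0.899  0.138 -0.087]
```

Call:
servo_tool([
  [[0,0,0],[0,0,0.03],225],
  [[0,0,0],[0,0,0.06],225],
])

```text
time_s: 20.45
position: [0.5525, -0.0325, 0.0613]
tool_rot: [2.454, 1.961, -0.002]
force: [-2.2, -4.9, 5.8]
grip_width: 0.0139
grasp_force: 42.1
```

```bash
python3 r.py
```

```text
t 20.45 p [ 0.5525 -0.0325  0.0613] r 0.1344 ang -106.5 yaw 77.3 F tool [-5.3 -1.1 -5.8] w 0.0139 gf 42.053855521953665 q6 0.04
[-0.81   0.195  1.1  ]
```

The torque jumped, so this is the end of travel. I'll relax the twist, open and lift.

Call:
servo_tool([
  [[0,0,0],[0,0,-0.04],225],
  [[0,0,0],[0,0,-0.04],200],
  [[0,0,0],[0,0,-0.04],100],
  [[0,0,0],[0,0,-0.04],0],
  [[0,0,0],[0,0,-0.04],0],
  [[0,0,0],[0,0,-0.04],0],
  [[0,0,-0.2],[0,0,-0.04],0],
  [[0,0,-0.4],[0,0,-0.04],0],
  [[0,0,-0.5],[0,0,-0.04],0],
  [[0,0,-0.5],[0,0,-0.04],0],
])

```text
time_s: 21.7
position: [0.5545, -0.0324, 0.2141]
tool_rot: [2.42, 1.995, 0.007]
force: [0.1, -0.0, -0.0]
grip_width: 0.0854
grasp_force: 0.0
```

```bash
python3 r.py
python3 - <<'E'
from h import *
s=snap('wrist','wrist5')
cv2.imwrite('pics/w5.png',s['image'][:,:,::-1])
E
```

```text
t 21.7 p [ 0.5545 -0.0324  0.2141] r 0.1337 ang -105.7 yaw 79.0 F tool [0.  0.1 0. ] w 0.0854 gf 0.0 q6 0.01
[-0.005  0.006 -0.031]
```

View pics/w5.png

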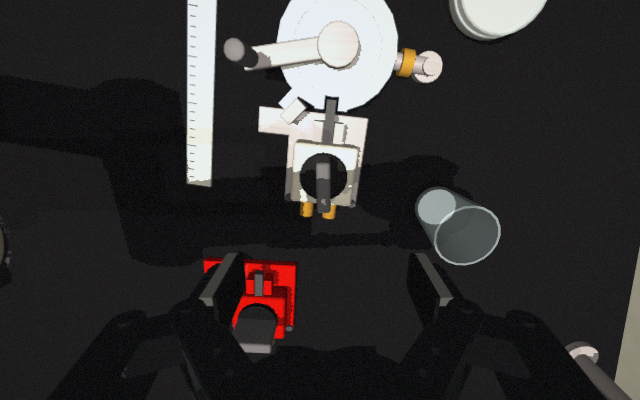

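The view shows the bolt at (331,110) seated in the notch, the bar at (323,187) turned to the end, and the tab against the stop at (291,105). The dishes, beaker and ruler are in place and the gripper is clear. Handing in.

```bash
python3 -c "
from workcell import arm
print(arm.hand_in())"
```

```text
the job is handed in; nothing more can be done
None
```

The job is handed in: the isolator is home against its stop, the selector is turned to its end with the bolt in the notch, and the gripper is clear; the judge's verdict was not shown.

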